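# Fit the lemon cone to the citrus press and hold it pressed

### The job

Lemons are to be juiced next: take the medium-sized one of the three orange reaming cones, set it over the upright splined drive shaft of the citrus press, turn it until the splines mesh, slide it fully home on the shaft's shoulder, and then push it down so that the sprung shaft sinks all the way and switches the press on. Finish with the hand still on the cone, holding it pressed down. Leave the other two cones and the glass under the spout standing where they are.

Things in the scene. Friction and masses are not known exactly. Their poses are not given: they have to be found in the camera images.
- cone_medium: the medium reaming cone, to be fitted: orange plastic, 46 mm in diameter, 53 mm high, 60 g, standing on its open underside. Its lower 30 mm are a plain upright cylinder (grip there, best with the TCP 24 mm above the underside); above is a ribbed dome. Origin: centre of the underside; z up; x and y run along its four bold ribs (four fine ribs lie between them)
- cone_socket (a point): mouth of the medium cone's cross-shaped bore, on its axis 3 mm above the underside (below it is a round hole of 21 mm). The bore's slots are 7 mm wide, 21 mm across, run along the cone's x and y axes under the bold ribs, and end 29 mm above the underside. It fits the shaft in four positions a quarter turn apart, with about 6 degrees of play either way
- cone_small: the small reaming cone, same shape, colour and socket, but 36 mm in diameter and 46 mm high; to be left alone. Origin: centre of the underside
- cone_large: the large reaming cone, same shape, colour and socket, but 56 mm in diameter and 60 mm high; to be left alone. Origin: centre of the underside
- shaft_seat (a point): on the axis of the press's black drive shaft, at the top face of its shoulder (30 mm disc), 112 mm above the worktop with the shaft up; moves with it. z up, x and y along the four splines: a cross 5 mm thick, 18 mm across, 16 mm high above the shoulder. The cone is home when its underside lies on the shoulder, origin on this point; unmeshed it stops 13 mm higher
- shaft_tip (a point): tip of the drive shaft, 28 mm above the shoulder: a round pilot pin of 7.4 mm stands up out of the cross of splines; its last 7 mm taper to the tip. It enters the bore first and centres the cone
- juicer: the citrus press: white round housing of 116 mm, shallow steel dish of 148 mm whose rim is 102 mm above the worktop (10 mm below the shoulder), spout towards its -x side. Heavy, does not move. Origin: centre of its underside, below the shaft
- shaft_turn (a joint): angle of the drive shaft about its upright axis relative to the housing, rad, positive counterclockwise from above; the gear motor holds it: it takes about 0.15 N m to turn it. The orientation of shaft_seat already includes it
- shaft_push (a joint): how far the sprung shaft is pushed down, m: 0 up, 0.006 at its stop. The spring pushes back with about 4.5 N at first and 8 N at the stop; the switch is on beyond 0.004
- glass: drinking glass, 48 mm in diameter, 61 mm high, standing in front of the press under its spout; to be left alone. Origin: centre of the underside
Not all that is in view belongs to the job. What is shaped like the cone_medium but purple is not meant.

How it is judged:
By the outcome, as a careful person would: the job done as asked, in the order asked, and still so for the second after the job is handed in, while the arm keeps its last pose, push and grip.
It also fails if it takes over 45 s, if anything falls off the work surface, if the arm or the gripper's body presses on something with over 40 N, if the wrist force passes 120 N, or if a joint passes its speed limit or range.

### The arm

A 6-joint arm with a two-finger parallel gripper is mounted at the origin on a cart in front of the work surface, level with it; the furniture and walls round the work are solid. World frame = base frame: x ahead of the robot, y to its left, z up, the work surface at z = 0. Lengths are in m, angles in rad, forces in N, time in s.
With the tool pointing down it reaches from about 0.35 to 0.775 m from the base axis. Payload 5.5 kg.
Tool frame: the origin (TCP) lies between the finger pads, 19 mm behind the fingertips; this is the grasp point; z points along the fingers, y is the line along which they close (so a half turn about z gives the same grasp; the last joint's range is limited). The gripper opens to 85 mm and grips with 20 to 120 N. Pads are 22 mm wide; open, the fingers measure 114 mm over their backs; the gripper's body (76 mm by 85 mm) begins 54 mm behind the grasp point. The pads swing forward as they close: fully open they stand 13 mm farther back than shut.
Start: joints at [-1.28, 0.313, 0.046, 1.304, 0, 1.431], TCP at [0.24, -0.523, 0.25] pointing down, gripper open.
Joint ranges: [-2.76, 2.76], [-0.86, 1.69], [-1.03, 1.26], [-2.2, 2.34], [-1.47, 1.5], [-3.14, 3.14]. Speed limits (rad/s): [2.57, 2.57, 3.14, 3.14, 3.14, 3.14].

### API

Orientations are given as a unit quaternion [w, x, y, z].
In Python, from workcell import env gives the robot as it stands. The module is installed in compiled form; this text tells all that it offers.
- The arm moves only by the tool carry_out, never from a script. Its argument "series" is a list of rows, each an object with "delta_rot": the turn, a rotation vector about the world's x, y, z normalised to -1 to 1, where 1 is 0.1 rad, a list of three; "travel": the shift along the world's x, y, z normalised to -1 to 1, where 1 is 0.025 m, a list of three; "fingers": the closure, from -1 (fully open) to 1 (shut). In form: [{"delta_rot": [ax, ay, az], "travel": [tx, ty, tz], "fingers": fingers}, ...]. A call has 1 to 5 rows; each row shifts and turns the commanded pose from where the row before left it; what a row does not reach is not made up. A row lasts 1/8 s, in which the tool goes at most 62.5 mm and 10.7 degrees, less where a joint would pass 70% of its speed; a pose out of reach is approached as far as the arm can. A call with a number of a shift or a turn outside -1 to 1 is refused whole. A call with a gripper value outside its range is refused whole. The fingers move at their own pace and stop on an object; "squeeze" is the grip in N (left out, the last holds). Time passes only in rows, so rows that do not move let the fingers close. It gives the time, the measured TCP pose, the force, the opening and the grip force at its end, in the units of the state.
- env.get_state(): the state, without advancing time (a new reading comes with each control period).
- env.read_camera(name): name is "scene" or "top"; returns a dict with "color" (400x640x3 uint8, red, green, blue), "fx", "fy", "cx", "cy" (pixels), "world_from_camera" (4x4, takes a point from camera to world coordinates). Camera axes: x right, y up, looking along -z (the intrinsics and any distortion apply to the point x, -y, -z); pixel columns grow to the right and rows downward; lengths in m; the calibration is good to about 2 mm. A picture is of the moment at which its call begins. There is no depth.
- env.hand_in(): hands the job in; it is judged then, once.
The state is a dict: "clock": time; "joint_pos": joint angles; "qvel": joint speeds; "tau": joint torques, N m; "tcp_pos": TCP position; "orientation": TCP orientation; "wrist_force": force on the tool from outside, world axes, zero at the start; "ft_torque": the same for the moment, N m; "finger_gap": finger opening in m; "grip_force": force on a finger pad.
Only numpy, scipy, OpenCV 4.12 (cv2) and the standard library are available. Lean on these libraries where they do the work, as an engineer would, in place of code of your own. Each camera call takes 0.05 s, during which the arm holds its last target. There are 200 camera calls.

## Working session

There is one attempt and no reset: what is moved stays moved. The work goes in short steps, Python scripts to look and compute and a tool call to move; the robot and the scene stay as the last step left them, time stands still between calls to the robot, and variables do not carry over. Pictures are saved under pics/ and viewed, at most 10 in all, crops included, and the job is handed in when it is done.

Besides the shell and the picture viewer there is one more tool, called after ">>>" by a JSON object that holds its "op" and its "data", one argument or row to a line. carry_out: Moves the arm, as the interface text tells. Its arguments: {"type":"object","properties":{"series":{"type":"array","items":{"type":"object","properties":{"delta_rot":{"type":"array","items":{"type":"number"}},"travel":{"type":"array","items":{"type":"number"}},"fingers":{"type":"number"}}}},"squeeze":{"type":"number"}},"required":["series"]}

```bash
mkdir -p pics; cat > h.py <<'E'
import numpy as np, cv2
from workcell import env
def cam(n):
    c=env.read_camera(n); c['bgr']=cv2.cvtColor(c['color'],cv2.COLOR_RGB2BGR); return c
def ray(c,u,v):
    d=np.array([(u-c['cx'])/c['fx'],-(v-c['cy'])/c['fy'],-1.0]); T=np.array(c['world_from_camera'])
    return T[:3,3],T[:3,:3]@d
def onz(c,u,v,z):
    o,d=ray(c,u,v); return o+d*(z-o[2])/d[2]
def proj(c,p):
    T=np.array(c['world_from_camera']); q=T[:3,:3].T@(np.array(p)-T[:3,3])
    return c['cx']+c['fx']*q[0]/-q[2], c['cy']-c['fy']*q[1]/-q[2]
E
python3 - <<'E'
from h import *
for n in('scene','top'):
    c=cam(n); cv2.imwrite(f'pics/{n}0.png',c['bgr'])
    print(n,{k:(np.round(v,3).tolist() if k=='world_from_camera' else v) for k,v in c.items() if k not in('color','bgr')})
    h=cv2.cvtColor(c['bgr'],cv2.COLOR_BGR2HSV)
    m=cv2.inRange(h,(4,120,80),(22,255,255))
    N,l,s,ce=cv2.connectedComponentsWithStats(m)
    for i in range(1,N):
        if s[i,4]>80: print(s[i],ce[i].round(1),onz(c,*ce[i],0.03).round(3))
print(env.get_state())
E
```

```text
scene {'fx': 417.4606608923014, 'fy': 417.4606608923014, 'cx': 318.9833209954003, 'cy': 197.08969543863932, 'world_from_camera': [[-0.995, -0.089, 0.037, 0.506], [0.096, -0.874, 0.477, 0.386], [-0.01, 0.478, 0.878, 0.919], [0.0, 0.0, 0.0, 1.0]]}
[312 119  12  12 102] [317.4 124.4] [ 0.452 -0.318  0.03 ]
[319 156  20  20 318] [328.5 165.8] [ 0.436 -0.184  0.03 ]
[304 205  17  18 239] [311.5 213.7] [ 0.49  -0.054  0.03 ]
[241 244  18  17 198] [249.6 251.8] [0.639 0.028 0.03 ]
top {'fx': 486.48781866934337, 'fy': 486.48781866934337, 'cx': 320.7118803570386, 'cy': 200.5815970855569, 'world_from_camera': [[-0.008, 0.99, -0.141, 0.349], [-1.0, -0.01, -0.01, -0.049], [-0.012, 0.141, 0.99, 1.177], [0.0, 0.0, 0.0, 1.0]]}
[273 138  18  17 213] [281.4 146.2] [0.647 0.057 0.03 ]
[282 169  23  26 111] [293.3 186.2] [0.548 0.029 0.03 ]
[321 201  18  18 263] [329.3 209.7] [ 0.49  -0.057  0.03 ]
[433 218  15  14 161] [440.4 224.7] [ 0.452 -0.319  0.03 ]
[373 221  23  23 412] [383.9 231.8] [ 0.437 -0.185  0.03 ]
{'clock': 0.1, 'joint_pos': array([-1.27958688e+00,  3.13923961e-01,  4.51114305e-02,  1.30361336e+00,
       -2.87365462e-05,  1.43117199e+00]), 'qvel': array([ 0.00075757, -0.0018711 ,  0.00157546, -0.00017832, -0.00021998,
        0.00012452]), 'tau': array([ 2.80334258e-03, -4.81727815e+01,  2.99243456e+01,  1.27978600e-02,
       -6.59109128e-05,  6.89142876e-08]), 'tcp_pos': array([ 0.239985  , -0.52205978,  0.24920649]), 'orientation': array([-8.11354389e-04,  9.76887040e-01,  2.13754640e-01, -7.60222827e-05]), 'wrist_force': array([0.45193281, 0.06951612, 0.33948265]), 'ft_torque': array([-0.02810847,  0.00648327,  0.00561122]), 'grip_force': 0.0, 'finger_gap': 0.08550008412176728}
```

View pics/scene0.png

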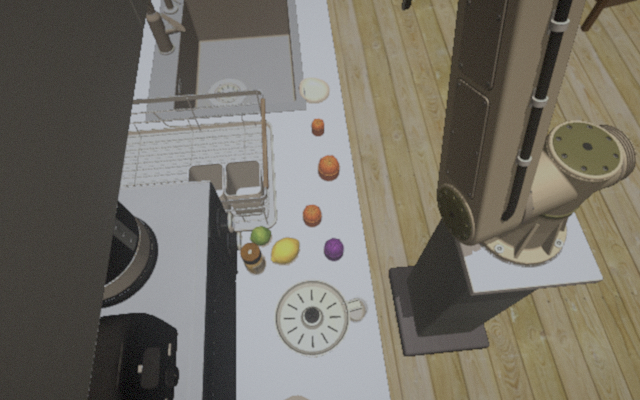

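View pics/top0.png

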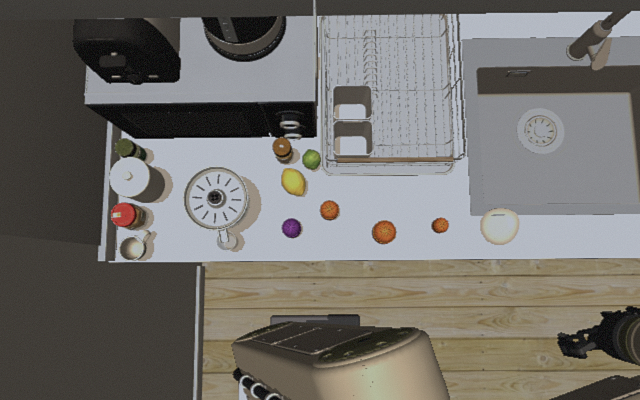

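Scene view: the orange candidates are at (317,124), (328,166) and (311,214). The purple cone is at (333,248), the brown jar at (250,252), the lemon at (285,250) and the press shaft near (311,316). Top view: the same oranges are at (440,225), (384,232) and (329,210), which measure 15, 23 and 18 px, so about 36, 56 and 46 mm. The one at top (329,210) / scene (311,214) is the medium cone. I'll check it, and the shaft, in one close crop.

```bash
python3 - <<'E'
from h import *
acc={}
for n in('top','scene'):
    fr=[]
    for _ in range(6):
        c=cam(n); fr.append(c['bgr'].astype(float))
    c['avg']=np.mean(fr,0).astype(np.uint8); acc[n]=c; cv2.imwrite(f'pics/avg_{n}.png',c['avg'])
def crop(c,u,v,r,s=380):
    im=c['avg'][int(v)-r:int(v)+r,int(u)-r:int(u)+r]; im=cv2.resize(im,(s,s),interpolation=cv2.INTER_CUBIC)
    return cv2.normalize(im,None,0,255,cv2.NORM_MINMAX)
t,s=acc['top'],acc['scene']
g=np.vstack([np.hstack([crop(t,329,210,14,290),crop(s,311,214,14,290)]),np.hstack([crop(t,216,198,14,290),crop(s,312,316,14,290)])])
cv2.imwrite('pics/crops.png',g)
# dish outline & shaft
def tri(u1,u2):
    o1,d1=ray(t,*u1);o2,d2=ray(s,*u2)
    A=np.stack([d1,-d2],1); k=np.linalg.lstsq(A,o2-o1,rcond=None)[0]
    p,q=o1+k[0]*d1,o2+k[1]*d2; return ((p+q)/2).round(4),np.linalg.norm(p-q).round(4)
print('cone tri',tri((329.3,209.7),(311.5,213.7)))
for c,roi in((t,(200,180,235,215)),(s,(295,300,330,335))):
    x0,y0,x1,y1=roi; gr=cv2.cvtColor(c['avg'],cv2.COLOR_BGR2GRAY)[y0:y1,x0:x1]
    m=(gr<70).astype(np.uint8); N,l,st,ce=cv2.connectedComponentsWithStats(m)
    for i in range(1,N):
        if st[i,4]>20: print('dark',st[i],(ce[i]+[x0,y0]).round(1),onz(c,*(ce[i]+[x0,y0]),0.112).round(4))
E
```

```text
cone tri (array([ 0.4908, -0.0568,  0.0238]), np.float64(0.001))
dark [  8  11  13  12 116] [214.3 196.8] [0.5117 0.1986 0.112 ]
dark [12  9 11 11 65] [311.7 313.5] [0.51   0.1987 0.112 ]
```

View pics/crops.png

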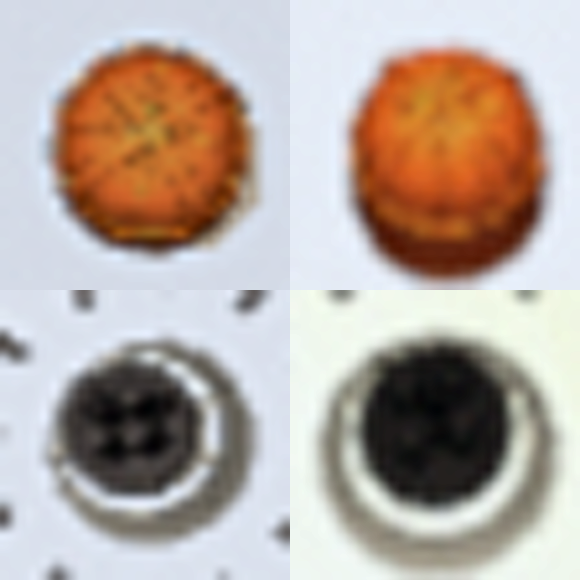

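The medium cone (18 px, roughly 46 mm) is confirmed in the crop's top row, with its apex near (155,128). The bottom row shows the black shoulder, with the spline cross nearly along the image axes and tilted a few degrees. Next I'll refine the centres and estimate both angles.

```bash
python3 - <<'E'
from h import *
ims={n:cam(n) for n in('top','scene')}
for n in ims: ims[n]['avg']=cv2.imread(f'pics/avg_{n}.png')
for n,roi in(('top',(200,182,235,215)),('scene',(295,300,330,335))):
    c=ims[n]; x0,y0,x1,y1=roi; gr=cv2.cvtColor(c['avg'],cv2.COLOR_BGR2GRAY)[y0:y1,x0:x1]
    for th in(90,110):
        m=(gr<th).astype(np.uint8); N,l,st,ce=cv2.connectedComponentsWithStats(m); i=1+np.argmax(st[1:,4])
        b=st[i]; print(n,th,b,(ce[i]+[x0,y0]).round(1),'shoulder',onz(c,*(ce[i]+[x0,y0]),.112).round(4))
    # dish: bright blob outline
    px=np.array(proj(c,(.511,.1986,.102))); print('proj dish centre',px.round(1))
def ring(c,xy,r,z,name):
    a=np.deg2rad(np.arange(0,360,3)); P=np.array([proj(c,(xy[0]+r*np.cos(t),xy[1]+r*np.sin(t),z)) for t in a],np.float32)
    g=cv2.cvtColor(c['avg'],cv2.COLOR_BGR2GRAY).astype(np.float32)
    v=cv2.remap(g,P[None,:,0],P[None,:,1],cv2.INTER_CUBIC)[0]
    F=[2*abs(np.mean(v*np.exp(-1j*k*a))) for k in range(1,13)]; 
    ph=np.rad2deg(np.angle(np.mean(v*np.exp(4j*a))))/4; ph8=np.rad2deg(np.angle(np.mean(v*np.exp(8j*a))))/8
    print(name,r,z,np.round(F,1),'bright4 at',ph.round(1),'b8',ph8.round(1))
for n in ims:
    for r in(5,6,7): ring(ims[n],(.511,.1986),r/1e3,.128,n+' shaft')
    for r in(8,11,14,17): ring(ims[n],(.4905,-.0565),r/1e3,.03+.023*np.sqrt(1-(r/23)**2),n+' cone')
E
```

```text
top 90 [  8   9  13  13 133] [214.1 197. ] shoulder [0.5113 0.199  0.112 ]
top 110 [  7   8  15  14 144] [214.1 196.9] shoulder [0.5115 0.199  0.112 ]
proj dish centre [215.3 197.8]
scene 90 [ 10   8  14  15 162] [311.5 314.7] shoulder [0.5105 0.201  0.112 ]
scene 110 [ 10   7  14  16 181] [311.5 314.4] shoulder [0.5105 0.2004 0.112 ]
proj dish centre [311.3 314.7]
top shaft 0.005 0.128 [ 4.1  3.1 16.7 12.6  1.7  2.   1.8  0.8  1.1  0.3  0.2  0.1] bright4 at -37.6 b8 7.8
top shaft 0.006 0.128 [ 2.3  3.3 18.7 11.9  1.6  3.3  1.6  1.6  1.3  0.5  0.6  0.1] bright4 at -38.5 b8 5.2
top shaft 0.007 0.128 [ 8.3  2.4 14.8  7.4  1.9  3.3  1.8  2.2  1.6  0.2  0.7  0.3] bright4 at -37.9 b8 3.9
top cone 0.008 0.05156385865284782 [2.1 1.8 5.1 3.6 6.  0.8 2.9 3.4 2.8 0.9 1.2 1.1] bright4 at 28.9 b8 -18.7
top cone 0.011 0.050199009876724154 [1.8 3.2 2.7 1.2 5.1 1.1 2.7 1.3 2.1 1.3 1.  2.3] bright4 at -1.9 b8 17.7
top cone 0.014 0.04824828759089465 [2.8 2.  0.9 1.8 0.4 1.4 1.7 2.4 2.2 2.1 1.2 2.6] bright4 at -8.3 b8 18.8
top cone 0.017 0.045491933384829666 [6.7 2.2 1.6 1.3 1.5 1.2 1.  1.5 1.5 2.  2.1 1.7] bright4 at -35.8 b8 12.8
scene shaft 0.005 0.128 [2.7 0.2 2.  1.6 1.1 0.5 0.4 0.3 0.1 0.2 0.1 0. ] bright4 at -34.0 b8 -17.5
scene shaft 0.006 0.128 [1.7 1.  1.4 1.8 1.7 0.4 0.3 0.4 0.3 0.2 0.2 0.2] bright4 at -35.9 b8 -14.7
scene shaft 0.007 0.128 [3.6 3.5 3.5 0.9 2.2 1.  0.3 0.6 0.7 0.6 0.5 0.4] bright4 at -39.5 b8 -9.5
scene cone 0.008 0.05156385865284782 [6.1 3.2 0.5 1.9 2.  1.1 1.7 1.3 0.9 0.4 0.5 0.2] bright4 at 30.1 b8 -7.9
scene cone 0.011 0.050199009876724154 [4.4 6.3 6.  2.  1.6 1.4 1.2 1.9 0.9 1.  0.9 1.1] bright4 at 3.6 b8 -13.5
scene cone 0.014 0.04824828759089465 [12.8 14.9  8.   2.4  0.5  1.7  0.8  1.4  2.9  0.1  1.4  1.9] bright4 at 0.3 b8 -19.9
scene cone 0.017 0.045491933384829666 [28.1 17.9  2.5  5.5  0.4  5.3  2.9  2.   2.6  1.7  0.6  2.3] bright4 at -33.1 b8 -22.3
```

>>> {"op": "carry_out", "data": {
  "series": [
    {"delta_rot":[0,0,1],"travel":[0.6,1,0],"fingers":-1},
    {"delta_rot":[0,0,1],"travel":[0.6,1,0],"fingers":-1},
    {"delta_rot":[0,0,1],"travel":[0.6,1,0],"fingers":-1},
    {"delta_rot":[0,0,1],"travel":[0.6,1,0],"fingers":-1},
    {"delta_rot":[0,0,1],"travel":[0.6,1,0],"fingers":-1}
  ]
}}

```text
clock: 1.42
tcp_pos: [0.3156, -0.3967, 0.2502]
orientation: [0.0, 0.893, 0.45, 0.0]
wrist_force: [-0.2, 0.3, 0.7]
finger_gap: 0.0852
grip_force: 0.0
```

>>> {"op": "carry_out", "data": {
  "series": [
    {"delta_rot":[0,0,1],"travel":[0.5,0.97,0],"fingers":-1},
    {"delta_rot":[0,0,1],"travel":[0.5,0.97,0],"fingers":-1},
    {"delta_rot":[0,0,1],"travel":[0.5,0.97,0],"fingers":-1},
    {"delta_rot":[0,0,1],"travel":[0.5,0.97,0],"fingers":-1},
    {"delta_rot":[0,0,1],"travel":[0.5,0.97,0],"fingers":-1}
  ]
}}

```text
clock: 2.05
tcp_pos: [0.378, -0.2755, 0.2502]
orientation: [0.0, 0.754, 0.657, 0.0]
wrist_force: [-0.0, 1.3, 0.7]
finger_gap: 0.0853
grip_force: 0.0
```

>>> {"op": "carry_out", "data": {
  "series": [
    {"delta_rot":[0,0,1],"travel":[0.5,0.97,0],"fingers":-1},
    {"delta_rot":[0,0,0.37],"travel":[0.5,0.97,0],"fingers":-1},
    {"delta_rot":[0,0,0],"travel":[0.5,0.97,-0.5],"fingers":-1},
    {"delta_rot":[0,0,0],"travel":[0.5,0.97,-1],"fingers":-1},
    {"delta_rot":[0,0,0],"travel":[0.5,0.97,-1],"fingers":-1}
  ]
}}

```text
clock: 2.68
tcp_pos: [0.4407, -0.1543, 0.1872]
orientation: [0.001, 0.708, 0.706, 0.0]
wrist_force: [1.5, -0.1, 0.2]
finger_gap: 0.085
grip_force: 0.0
```

>>> {"op": "carry_out", "data": {
  "series": [
    {"delta_rot":[0,0,0],"travel":[0.5,0.97,-1],"fingers":-1},
    {"delta_rot":[0,0,0],"travel":[0.5,0.97,-1],"fingers":-1},
    {"delta_rot":[0,0,0],"travel":[0.5,0.97,0],"fingers":-1},
    {"delta_rot":[0,0,0],"travel":[0.5,0.97,0],"fingers":-1},
    {"delta_rot":[0,0,0],"travel":[0,0,0],"fingers":-1}
  ]
}}

```text
clock: 3.3
tcp_pos: [0.4907, -0.0568, 0.1375]
orientation: [0.0, 0.707, 0.707, 0.0]
wrist_force: [0.2, -0.7, -0.2]
finger_gap: 0.0856
grip_force: 0.0
```

>>> {"op": "carry_out", "data": {
  "series": [
    {"delta_rot":[0,0,0],"travel":[0,0,-1],"fingers":-1},
    {"delta_rot":[0,0,0],"travel":[0,0,-1],"fingers":-1},
    {"delta_rot":[0,0,0],"travel":[0,0,-1],"fingers":-1},
    {"delta_rot":[0,0,0],"travel":[0,0,-1],"fingers":-1},
    {"delta_rot":[0,0,0],"travel":[0,0,-0.54],"fingers":-1}
  ]
}}

```text
clock: 3.92
tcp_pos: [0.4892, -0.0585, 0.023]
orientation: [-0.001, 0.708, 0.706, -0.0]
wrist_force: [0.0, -0.5, -0.8]
finger_gap: 0.0852
grip_force: 0.0
```

>>> {"op": "carry_out", "data": {
  "series": [
    {"delta_rot":[0,0,0],"travel":[0,0,0],"fingers":-0.4},
    {"delta_rot":[0,0,0],"travel":[0,0,0],"fingers":0},
    {"delta_rot":[0,0,0],"travel":[0,0,0],"fingers":1},
    {"delta_rot":[0,0,0],"travel":[0,0,0],"fingers":1},
    {"delta_rot":[0,0,0],"travel":[0,0,0],"fingers":1}
  ],
  "squeeze": 50
}}

```text
clock: 4.55
tcp_pos: [0.4909, -0.0584, 0.0254]
orientation: [0.001, 0.708, 0.706, 0.0]
wrist_force: [-1.9, -1.0, 7.6]
finger_gap: 0.0447
grip_force: 51.1
```

>>> {"op": "carry_out", "data": {
  "series": [
    {"delta_rot":[0,0,0],"travel":[0,0,0],"fingers":1},
    {"delta_rot":[0,0,0],"travel":[0,0,0],"fingers":1}
  ]
}}

```text
clock: 4.8
tcp_pos: [0.491, -0.0584, 0.0254]
orientation: [0.001, 0.708, 0.706, 0.0]
wrist_force: [-1.8, -1.9, 6.8]
finger_gap: 0.0447
grip_force: 51.1
```

>>> {"op": "carry_out", "data": {
  "series": [
    {"delta_rot":[0,0,0],"travel":[0,0,0.5],"fingers":1},
    {"delta_rot":[0,0,0],"travel":[0,0,1],"fingers":1},
    {"delta_rot":[0,0,0],"travel":[0,0,1],"fingers":1},
    {"delta_rot":[0,0,0],"travel":[0,0,1],"fingers":1},
    {"delta_rot":[0,0,0],"travel":[0,0,1],"fingers":1}
  ]
}}

```text
clock: 5.42
tcp_pos: [0.4903, -0.0579, 0.1383]
orientation: [0.0, 0.708, 0.706, 0.0]
wrist_force: [0.5, -0.2, -0.2]
finger_gap: 0.0448
grip_force: 51.1
```

>>> {"op": "carry_out", "data": {
  "series": [
    {"delta_rot":[0,0,0],"travel":[0,0,1],"fingers":1},
    {"delta_rot":[0,0,0],"travel":[0.1,1,1],"fingers":1},
    {"delta_rot":[0,0,0],"travel":[0.1,1,0.5],"fingers":1},
    {"delta_rot":[0,0,0],"travel":[0.1,1,0],"fingers":1},
    {"delta_rot":[0,0,0],"travel":[0.1,1,0],"fingers":1}
  ]
}}

```text
clock: 6.05
tcp_pos: [0.5003, 0.0428, 0.2003]
orientation: [0.001, 0.708, 0.706, 0.001]
wrist_force: [0.2, -0.2, -1.2]
finger_gap: 0.0453
grip_force: 51.1
```

```bash
python3 - <<'E'
from h import *
out=[]
for n in('top','scene'):
    fr=[cam(n) for _ in range(3)]; c=fr[0]; a=np.mean([f['bgr'].astype(float) for f in fr],0).astype(np.uint8)
    p=env.get_state()['tcp_pos']; u,v=map(int,proj(c,p)); print(n,p.round(4),u,v)
    out.append(cv2.resize(a[v-35:v+35,u-35:u+35],(390,390),interpolation=cv2.INTER_CUBIC))
cv2.imwrite('pics/held.png',np.hstack(out))
E
```

```text
top [0.5001 0.0429 0.1998] 280 195
scene [0.5001 0.0415 0.1993] 308 219
```

View pics/held.png

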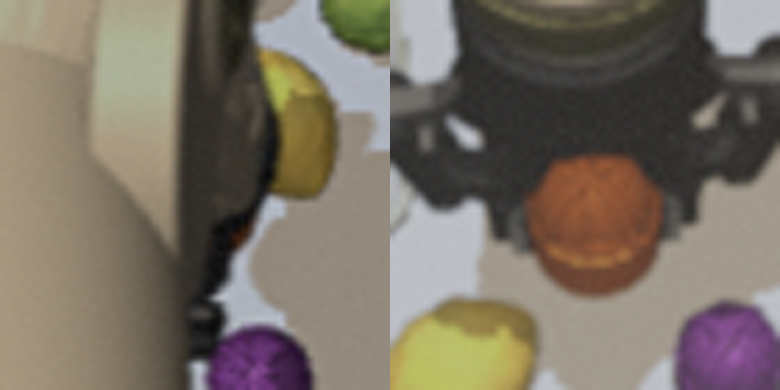

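The held cone sits level between the pads, in the right half of the crop at about (596,225). I'll measure its silhouette in the scene camera against its resting position and the TCP.

```bash
cat >> h.py <<'E'
def cone_xy(c,img,roi,zu):
    x0,y0,x1,y1=roi; h=cv2.cvtColor(img,cv2.COLOR_BGR2HSV)[y0:y1,x0:x1]
    m=cv2.inRange(h,(2,110,50),(16,255,255)); N,l,st,ce=cv2.connectedComponentsWithStats(m)
    i=1+np.argmax(st[1:,4]); b=st[i]; u=x0+b[0]+(b[2]-1)/2; v=y0+b[1]+b[3]-0.5
    rows=[np.where((l==i)[r])[0] for r in range(b[1]+b[3]//2-3,b[1]+b[3]//2+4)]
    u=x0+np.mean([(r[0]+r[-1])/2 for r in rows])
    p=onz(c,u,v,zu); o=np.array(c['world_from_camera'])[:3,3]; d=(o-p)[:2]; d/=np.linalg.norm(d)
    return b,round(u,1),v,(p[:2]-.023*d).round(4)
E
python3 - <<'E'
from h import *
c=cam('scene'); print('rest',cone_xy(c,cv2.imread('pics/avg_scene.png'),(295,195,328,232),0))
fr=[cam('scene') for _ in range(4)]; a=np.mean([f['bgr'].astype(float) for f in fr],0).astype(np.uint8)
p=env.get_state()['tcp_pos']; print(p,'held',cone_xy(c,a,(290,205,335,245),p[2]-.024))
E
```

```text
rest (array([  9,  10,  17,  19, 248], dtype=int32), np.float64(311.9), np.float64(223.5), array([ 0.4904, -0.065 ]))
[0.50010595 0.04145857 0.19902204] held (array([  8,   6,  24,  25, 472], dtype=int32), np.float64(309.4), np.float64(235.5), array([0.5009, 0.0415]))
```

>>> {"op": "carry_out", "data": {
  "series": [
    {"delta_rot":[0,0,0],"travel":[0.06,0.9,0],"fingers":1},
    {"delta_rot":[0,0,0],"travel":[0.06,0.9,0],"fingers":1},
    {"delta_rot":[0,0,0],"travel":[0.06,0.9,0],"fingers":1},
    {"delta_rot":[0,0,0],"travel":[0.06,0.9,0],"fingers":1},
    {"delta_rot":[0,0,0],"travel":[0.06,0.9,0],"fingers":1}
  ]
}}

```text
clock: 7.22
tcp_pos: [0.5077, 0.1549, 0.199]
orientation: [0.0, 0.708, 0.706, -0.0]
wrist_force: [-0.1, -1.0, -0.9]
finger_gap: 0.045
grip_force: 51.1
```

>>> {"op": "carry_out", "data": {
  "series": [
    {"delta_rot":[0,0,0],"travel":[0.06,0.9,0],"fingers":1},
    {"delta_rot":[0,0,0],"travel":[0.06,0.9,0],"fingers":1},
    {"delta_rot":[0,0,0],"travel":[0,0,0],"fingers":1},
    {"delta_rot":[0,0,0],"travel":[0,0,0],"fingers":1}
  ]
}}

```text
clock: 7.72
tcp_pos: [0.5105, 0.1989, 0.1989]
orientation: [0.0, 0.708, 0.706, -0.0]
wrist_force: [-0.2, -0.6, -0.5]
finger_gap: 0.0448
grip_force: 51.1
```

```bash
python3 - <<'E'
from h import *
fr=[cam('scene') for _ in range(4)]; c=fr[0]; a=np.mean([f['bgr'].astype(float) for f in fr],0).astype(np.uint8)
s=env.get_state(); p=s['tcp_pos']; u,v=proj(c,p); print(p,u,v,s['joint_pos'].round(3),s['orientation'].round(4))
print('held',cone_xy(c,a,(int(u)-22,int(v)-20,int(u)+22,int(v)+24),p[2]-.024))
cv2.imwrite('pics/over.png',cv2.resize(a[int(v)-30:int(v)+30,int(u)-40:int(u)+40],(800,600),interpolation=cv2.INTER_CUBIC))
E
```

```text
[0.5106665  0.19875754 0.19908272] 310.04352312558626 301.8020159580979 [ 0.225  0.281 -0.124  1.166 -0.     1.8  ] [ 1.000e-04  7.086e-01  7.057e-01 -0.000e+00]
held (array([ 11,  24,  26,  15, 238], dtype=int32), np.float64(311.1), np.float64(319.5), array([0.5125, 0.2006]))
```

View pics/over.png

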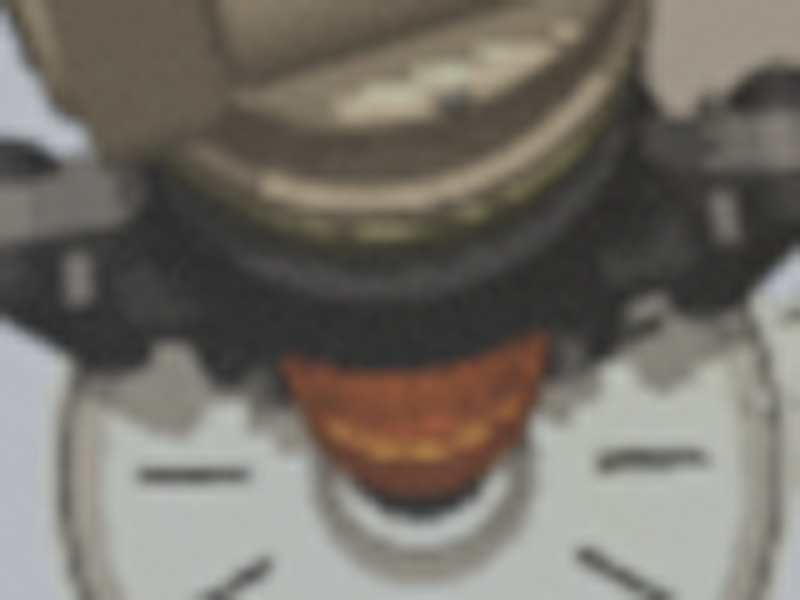

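The cone sits over the shaft: its underside centre at about (417,490) lines up with the dark shoulder at (417,505). I'll lower it slowly and watch the force.

>>> {"op": "carry_out", "data": {
  "series": [
    {"delta_rot":[0,0,0],"travel":[0,0.03,-0.6],"fingers":1},
    {"delta_rot":[0,0,0],"travel":[0,0,-0.6],"fingers":1},
    {"delta_rot":[0,0,0],"travel":[0,0,-0.2],"fingers":1},
    {"delta_rot":[0,0,0],"travel":[0,0,0],"fingers":1}
  ]
}}

```text
clock: 8.43
tcp_pos: [0.5101, 0.2001, 0.1631]
orientation: [-0.0, 0.708, 0.706, -0.001]
wrist_force: [-0.1, -0.3, -1.0]
finger_gap: 0.0448
grip_force: 51.1
```

>>> {"op": "carry_out", "data": {
  "series": [
    {"delta_rot":[0,0,0],"travel":[0,0,-0.1],"fingers":1},
    {"delta_rot":[0,0,0],"travel":[0,0,-0.1],"fingers":1},
    {"delta_rot":[0,0,0],"travel":[0,0,0],"fingers":1}
  ]
}}

```text
clock: 8.8
tcp_pos: [0.5106, 0.2003, 0.159]
orientation: [0.0, 0.708, 0.706, 0.0]
wrist_force: [-1.3, -0.7, -0.4]
finger_gap: 0.045
grip_force: 51.1
```

>>> {"op": "carry_out", "data": {
  "series": [
    {"delta_rot":[0,0,0],"travel":[0,0,-0.1],"fingers":1},
    {"delta_rot":[0,0,0],"travel":[0,0,-0.1],"fingers":1},
    {"delta_rot":[0,0,0],"travel":[0,0,0],"fingers":1}
  ]
}}

```text
clock: 9.18
tcp_pos: [0.5102, 0.2001, 0.1536]
orientation: [-0.0, 0.708, 0.706, -0.0]
wrist_force: [-1.1, -0.9, -1.1]
finger_gap: 0.0446
grip_force: 51.1
```

>>> {"op": "carry_out", "data": {
  "series": [
    {"delta_rot":[0,0,0],"travel":[0,0,-0.1],"fingers":1},
    {"delta_rot":[0,0,0],"travel":[0,0,-0.1],"fingers":1},
    {"delta_rot":[0,0,0],"travel":[0,0,0],"fingers":1}
  ]
}}

```text
clock: 9.55
tcp_pos: [0.5105, 0.2002, 0.1495]
orientation: [0.0, 0.708, 0.706, 0.0]
wrist_force: [-3.3, -1.4, 6.3]
finger_gap: 0.0451
grip_force: 51.7
```

>>> {"op": "carry_out", "data": {
  "series": [
    {"delta_rot":[0,0,0],"travel":[-0.02,0,0.05],"fingers":1},
    {"delta_rot":[0,0,0],"travel":[0,0,0],"fingers":1},
    {"delta_rot":[0,0,0],"travel":[0,0,0],"fingers":1}
  ]
}}

```text
clock: 9.93
tcp_pos: [0.5104, 0.2002, 0.151]
orientation: [0.0, 0.708, 0.706, 0.0]
wrist_force: [-2.4, -0.7, 4.9]
finger_gap: 0.0444
grip_force: 51.6
```

```bash
python3 -c "
from h import *
for _ in range(3):
    cam('top'); s=env.get_state(); print(s['tcp_pos'].round(4),s['wrist_force'].round(1),s['ft_torque'].round(3),s['joint_pos'][5].round(3))"
```

```text
[0.5104 0.2002 0.151 ] [-2.7 -2.1  4.9] [-0.301  0.464 -0.007] 1.801
[0.5104 0.2002 0.151 ] [-1.7 -1.4  4.6] [-0.34   0.428 -0.057] 1.801
[0.5104 0.2002 0.151 ] [-1.6 -1.5  5.2] [-0.348  0.434 -0.003] 1.801
```

>>> {"op": "carry_out", "data": {
  "series": [
    {"delta_rot":[0,0,0.7],"travel":[0,0,-0.02],"fingers":1},
    {"delta_rot":[0,0,0.7],"travel":[0,0,0],"fingers":1},
    {"delta_rot":[0,0,0],"travel":[0,0,0],"fingers":1}
  ]
}}

```text
clock: 10.45
tcp_pos: [0.5103, 0.2, 0.1504]
orientation: [0.001, 0.657, 0.754, 0.0]
wrist_force: [-3.0, -1.8, 5.4]
finger_gap: 0.0447
grip_force: 51.6
```

>>> {"op": "carry_out", "data": {
  "series": [
    {"delta_rot":[0,0,0.7],"travel":[0,0,0],"fingers":1},
    {"delta_rot":[0,0,0.7],"travel":[0,0,0],"fingers":1},
    {"delta_rot":[0,0,0],"travel":[0,0,0],"fingers":1}
  ]
}}

```text
clock: 10.82
tcp_pos: [0.5103, 0.1998, 0.1504]
orientation: [0.001, 0.603, 0.798, -0.0]
wrist_force: [-1.4, -2.7, 6.2]
finger_gap: 0.0449
grip_force: 51.6
```

>>> {"op": "carry_out", "data": {
  "series": [
    {"delta_rot":[0,0,0.7],"travel":[0,0,0],"fingers":1},
    {"delta_rot":[0,0,0.7],"travel":[0,0,0],"fingers":1},
    {"delta_rot":[0,0,0],"travel":[0,0,0],"fingers":1}
  ]
}}

```text
clock: 11.2
tcp_pos: [0.5102, 0.1997, 0.1504]
orientation: [0.001, 0.545, 0.838, -0.0]
wrist_force: [-2.4, -3.2, 5.8]
finger_gap: 0.0451
grip_force: 51.6
```

>>> {"op": "carry_out", "data": {
  "series": [
    {"delta_rot":[0,0,0.7],"travel":[-0.01,-0.02,0],"fingers":1},
    {"delta_rot":[0,0,0.7],"travel":[0,0,0],"fingers":1},
    {"delta_rot":[0,0,0],"travel":[0,0,0],"fingers":1}
  ]
}}

```text
clock: 11.58
tcp_pos: [0.5103, 0.1994, 0.1505]
orientation: [0.001, 0.485, 0.874, 0.0]
wrist_force: [-1.7, -2.7, 5.4]
finger_gap: 0.0447
grip_force: 51.6
```

>>> {"op": "carry_out", "data": {
  "series": [
    {"delta_rot":[0,0,0.7],"travel":[-0.01,-0.02,0],"fingers":1},
    {"delta_rot":[0,0,0.7],"travel":[0,0,0],"fingers":1},
    {"delta_rot":[0,0,0],"travel":[0,0,0],"fingers":1}
  ]
}}

```text
clock: 11.95
tcp_pos: [0.5104, 0.1991, 0.1506]
orientation: [0.001, 0.423, 0.906, 0.0]
wrist_force: [-0.6, -2.1, 5.7]
finger_gap: 0.0447
grip_force: 51.6
```

```bash
python3 -c "
from h import *
for _ in range(3):
    cam('top'); s=env.get_state(); print(s['tcp_pos'].round(4),s['wrist_force'].round(1),s['ft_torque'].round(3),s['joint_pos'][5].round(3))"
```

```text
[0.5104 0.1991 0.1507] [-1.9 -1.4  5.2] [-0.398  0.235 -0.029] 1.1
[0.5104 0.1991 0.1507] [-1.2 -2.1  5.9] [-0.386  0.24  -0.039] 1.1
[0.5104 0.1991 0.1507] [-0.9 -2.   5.7] [-0.414  0.2   -0.025] 1.1
```

>>> {"op": "carry_out", "data": {
  "series": [
    {"delta_rot":[0,0,0.7],"travel":[-0.01,-0.01,0],"fingers":1},
    {"delta_rot":[0,0,0.7],"travel":[0,0,0],"fingers":1},
    {"delta_rot":[0,0,0],"travel":[0,0,0],"fingers":1}
  ]
}}

```text
clock: 12.48
tcp_pos: [0.5111, 0.1988, 0.1505]
orientation: [0.002, 0.359, 0.933, 0.001]
wrist_force: [4.1, -1.4, 2.1]
finger_gap: 0.0451
grip_force: 51.6
```

Fz has dropped, which suggests the splines have found the slots. I'll lower in small steps.

>>> {"op": "carry_out", "data": {
  "series": [
    {"delta_rot":[0,0,0],"travel":[0,0,-0.06],"fingers":1},
    {"delta_rot":[0,0,0],"travel":[0,0,0],"fingers":1}
  ]
}}

```text
clock: 12.72
tcp_pos: [0.511, 0.1989, 0.149]
orientation: [0.002, 0.359, 0.933, 0.001]
wrist_force: [4.4, -3.4, 5.3]
finger_gap: 0.0449
grip_force: 51.8
```

```bash
python3 -c "
from h import *
for _ in range(3):
    cam('top'); s=env.get_state(); print(s['tcp_pos'].round(4),s['wrist_force'].round(1),s['ft_torque'].round(3),s['joint_pos'][5].round(3))"
```

```text
[0.511  0.1989 0.1491] [ 5.  -2.4  4.7] [-0.583 -0.969 -0.028] 0.96
[0.511  0.1989 0.1491] [ 3.8 -2.6  5. ] [-0.563 -0.99   0.023] 0.96
[0.511  0.1989 0.1491] [ 5.  -3.4  4.5] [-0.615 -0.937 -0.055] 0.96
```

>>> {"op": "carry_out", "data": {
  "series": [
    {"delta_rot":[0,0,0],"travel":[0.04,-0.02,0],"fingers":1},
    {"delta_rot":[0,0,0.4],"travel":[0,0,0],"fingers":1},
    {"delta_rot":[0,0,0],"travel":[0,0,0],"fingers":1}
  ]
}}

```text
clock: 13.25
tcp_pos: [0.511, 0.1986, 0.1487]
orientation: [0.001, 0.34, 0.94, 0.0]
wrist_force: [4.3, -2.2, 4.9]
finger_gap: 0.0451
grip_force: 51.9
```

```bash
python3 -c "
from h import *
for _ in range(3):
    cam('top'); s=env.get_state(); print(s['tcp_pos'].round(4),s['wrist_force'].round(1),s['ft_torque'].round(3),s['joint_pos'][5].round(3))"
```

```text
[0.511  0.1986 0.1486] [ 4.1 -1.7  4.6] [-0.435 -0.892 -0.085] 0.919
[0.511  0.1986 0.1486] [ 3.7 -2.2  6.1] [-0.404 -0.803  0.007] 0.919
[0.511  0.1986 0.1486] [ 4.3 -2.3  5.1] [-0.413 -0.824 -0.015] 0.919
```

>>> {"op": "carry_out", "data": {
  "series": [
    {"delta_rot":[0,0,0],"travel":[0.05,-0.02,0],"fingers":1},
    {"delta_rot":[0,0,0.4],"travel":[0,0,0],"fingers":1},
    {"delta_rot":[0,0,0],"travel":[0,0,0],"fingers":1}
  ]
}}

```text
clock: 13.78
tcp_pos: [0.5113, 0.1984, 0.1483]
orientation: [-0.0, 0.321, 0.947, 0.0]
wrist_force: [1.9, 0.3, 5.1]
finger_gap: 0.0446
grip_force: 51.9
```

```bash
python3 -c "
from h import *
for _ in range(3):
    cam('top'); s=env.get_state(); print(s['tcp_pos'].round(4),s['wrist_force'].round(1),s['ft_torque'].round(3),s['joint_pos'][5].round(3))"
```

```text
[0.5113 0.1984 0.1483] [ 1.6 -0.9  4.5] [-0.105 -0.451  0.013] 0.878
[0.5113 0.1984 0.1483] [ 1.9 -1.2  5.2] [-0.141 -0.405 -0.05 ] 0.878
[0.5113 0.1984 0.1483] [ 1.8 -1.6  5.3] [-0.152 -0.389 -0.008] 0.878
```

>>> {"op": "carry_out", "data": {
  "series": [
    {"delta_rot":[0,0,0.3],"travel":[0.02,-0.01,-0.04],"fingers":1},
    {"delta_rot":[0,0,0],"travel":[0,0,0],"fingers":1},
    {"delta_rot":[0,0,0],"travel":[0,0,0],"fingers":1}
  ]
}}

```text
clock: 14.3
tcp_pos: [0.5115, 0.1983, 0.1473]
orientation: [-0.001, 0.307, 0.952, 0.0]
wrist_force: [0.9, 0.0, 4.9]
finger_gap: 0.0448
grip_force: 51.9
```

```bash
python3 -c "
from h import *
for _ in range(3):
    cam('top'); s=env.get_state(); print(s['tcp_pos'].round(4),s['wrist_force'].round(1),s['ft_torque'].round(3),s['joint_pos'][5].round(3))"
```

```text
[0.5115 0.1983 0.1473] [0.9 0.1 5.6] [ 0.003 -0.26   0.021] 0.847
[0.5115 0.1983 0.1473] [0.9 0.2 6.6] [-0.017 -0.188 -0.001] 0.847
[0.5115 0.1983 0.1473] [ 1.  -0.7  5.8] [-0.035 -0.284  0.004] 0.847
```

>>> {"op": "carry_out", "data": {
  "series": [
    {"delta_rot":[0,0,0],"travel":[0,0,0.08],"fingers":1},
    {"delta_rot":[0,0,0],"travel":[0,0,0],"fingers":1}
  ]
}}

```text
clock: 14.7
tcp_pos: [0.5115, 0.1983, 0.1493]
orientation: [-0.001, 0.307, 0.952, 0.0]
wrist_force: [1.2, 0.5, 5.2]
finger_gap: 0.0452
grip_force: 51.9
```

```bash
python3 -c "
from h import *
for _ in range(3):
    cam('top'); s=env.get_state(); print(s['tcp_pos'].round(4),s['wrist_force'].round(1),s['ft_torque'].round(3),s['joint_pos'][5].round(3))"
```

```text
[0.5115 0.1983 0.1492] [0.6 0.4 5. ] [ 0.164 -0.151 -0.074] 0.847
[0.5115 0.1982 0.1491] [0.9 1.2 5.1] [ 0.173 -0.102 -0.04 ] 0.847
[0.5116 0.1982 0.1491] [0.8 2.1 4.6] [ 0.305 -0.091 -0.045] 0.846
```

>>> {"op": "carry_out", "data": {
  "series": [
    {"delta_rot":[0,0,0.4],"travel":[0.01,0.02,-0.02],"fingers":1},
    {"delta_rot":[0,0,0.4],"travel":[0,0,0],"fingers":1},
    {"delta_rot":[0,0,0],"travel":[0,0,0],"fingers":1}
  ]
}}

```text
clock: 15.22
tcp_pos: [0.5118, 0.1983, 0.1486]
orientation: [-0.001, 0.268, 0.963, -0.0]
wrist_force: [1.3, -0.7, 5.2]
finger_gap: 0.0445
grip_force: 51.9
```

```bash
cat > st.py <<'E'
from h import *
F=[];M=[]
for _ in range(4):
    cam('top'); s=env.get_state(); F.append(s['wrist_force']);M.append(s['ft_torque'])
print(s['clock'],s['tcp_pos'].round(4),np.mean(F,0).round(1),np.mean(M,0).round(3),s['joint_pos'][5].round(3))
E
python3 st.py
```

```text
15.425 [0.5118 0.1983 0.1486] [-0.1 -0.1  5.4] [ 0.028 -0.05  -0.038] 0.767
```

>>> {"op": "carry_out", "data": {
  "series": [
    {"delta_rot":[0,0,0.6],"travel":[0,0,0],"fingers":1},
    {"delta_rot":[0,0,0.6],"travel":[0,0,0],"fingers":1},
    {"delta_rot":[0,0,0],"travel":[0,0,0],"fingers":1}
  ]
}}

```text
clock: 15.8
tcp_pos: [0.5119, 0.1983, 0.1486]
orientation: [-0.0, 0.21, 0.978, 0.0]
wrist_force: [0.5, -1.0, 4.5]
finger_gap: 0.0448
grip_force: 51.9
```

```bash
python3 st.py
```

```text
16.0 [0.5119 0.1983 0.1486] [ 0.9 -0.4  5. ] [ 0.003 -0.111  0.026] 0.647
```

>>> {"op": "carry_out", "data": {
  "series": [
    {"delta_rot":[0,0,0.6],"travel":[0,0,0],"fingers":1},
    {"delta_rot":[0,0,0.6],"travel":[0,0,0],"fingers":1},
    {"delta_rot":[0,0,0],"travel":[0,0,0],"fingers":1}
  ]
}}

```text
clock: 16.38
tcp_pos: [0.5119, 0.1983, 0.1486]
orientation: [-0.0, 0.151, 0.989, 0.0]
wrist_force: [0.2, 0.4, 5.2]
finger_gap: 0.045
grip_force: 51.9
```

```bash
python3 st.py
```

```text
16.575 [0.512  0.1983 0.1486] [ 0.7 -0.3  5.2] [-0.023 -0.16  -0.025] 0.527
```

>>> {"op": "carry_out", "data": {
  "series": [
    {"delta_rot":[0,0,0.6],"travel":[0,0,0],"fingers":1},
    {"delta_rot":[0,0,0.6],"travel":[0,0,0],"fingers":1},
    {"delta_rot":[0,0,0],"travel":[0,0,0],"fingers":1}
  ]
}}

```text
clock: 16.95
tcp_pos: [0.5122, 0.1984, 0.1487]
orientation: [-0.0, 0.092, 0.996, 0.0]
wrist_force: [1.3, 0.3, 4.8]
finger_gap: 0.0452
grip_force: 51.9
```

```bash
python3 st.py
```

```text
17.15 [0.5122 0.1983 0.1487] [1.  0.3 4.7] [ 0.117 -0.196 -0.019] 0.408
```

>>> {"op": "carry_out", "data": {
  "series": [
    {"delta_rot":[0,0,0.6],"travel":[0.02,0,0],"fingers":1},
    {"delta_rot":[0,0,0.6],"travel":[0,0,0],"fingers":1},
    {"delta_rot":[0,0,0],"travel":[0,0,0],"fingers":1}
  ]
}}

```text
clock: 17.52
tcp_pos: [0.5127, 0.1983, 0.1487]
orientation: [-0.0, 0.032, 0.999, 0.0]
wrist_force: [2.3, 0.8, 4.4]
finger_gap: 0.0449
grip_force: 51.9
```

```bash
python3 st.py
```

```text
17.725 [0.5127 0.1983 0.1487] [0.5 0.  5. ] [ 0.095 -0.099 -0.027] 0.287
```

>>> {"op": "carry_out", "data": {
  "series": [
    {"delta_rot":[0,0,0.6],"travel":[0,0,0],"fingers":1},
    {"delta_rot":[0,0,0.6],"travel":[0,0,0],"fingers":1},
    {"delta_rot":[0,0,0],"travel":[0,0,0],"fingers":1}
  ]
}}

```text
clock: 18.1
tcp_pos: [0.513, 0.1982, 0.1488]
orientation: [0.0, -0.028, 1.0, 0.0]
wrist_force: [1.3, -0.5, 5.1]
finger_gap: 0.0449
grip_force: 51.9
```

>>> {"op": "carry_out", "data": {
  "series": [
    {"delta_rot":[0,0,0.6],"travel":[0,0,0],"fingers":1},
    {"delta_rot":[0,0,0.6],"travel":[0,0,0],"fingers":1},
    {"delta_rot":[0,0,0],"travel":[0,0,0],"fingers":1}
  ]
}}

```text
clock: 18.48
tcp_pos: [0.513, 0.1983, 0.1488]
orientation: [0.0, -0.087, 0.996, 0.0]
wrist_force: [1.2, 0.1, 4.9]
finger_gap: 0.045
grip_force: 51.8
```

>>> {"op": "carry_out", "data": {
  "series": [
    {"delta_rot":[0,0,0.6],"travel":[0,0,0],"fingers":1},
    {"delta_rot":[0,0,0.6],"travel":[0,0,0],"fingers":1},
    {"delta_rot":[0,0,0],"travel":[0,0,0],"fingers":1}
  ]
}}

```text
clock: 18.85
tcp_pos: [0.5132, 0.1988, 0.1485]
orientation: [0.0, -0.147, 0.989, 0.001]
wrist_force: [3.4, 3.3, 1.7]
finger_gap: 0.0451
grip_force: 51.6
```

>>> {"op": "carry_out", "data": {
  "series": [
    {"delta_rot":[0,0,0],"travel":[0.03,0.03,0],"fingers":1},
    {"delta_rot":[0,0,0],"travel":[0,0,0],"fingers":1}
  ]
}}

```text
clock: 19.1
tcp_pos: [0.5132, 0.199, 0.1482]
orientation: [-0.001, -0.147, 0.989, 0.0]
wrist_force: [2.2, 1.4, -0.7]
finger_gap: 0.0448
grip_force: 51.5
```

```bash
python3 st.py
```

```text
19.3 [0.5132 0.199  0.1483] [ 1.9  2.  -1.3] [ 0.472 -0.381 -0.031] -0.072
```

Fz is fully unloaded, so the splines have meshed. I'll nudge toward the middle of the slot and lower.

>>> {"op": "carry_out", "data": {
  "series": [
    {"delta_rot":[0,0,0.3],"travel":[0.02,0.02,-0.05],"fingers":1},
    {"delta_rot":[0,0,0],"travel":[0,0,-0.08],"fingers":1},
    {"delta_rot":[0,0,0],"travel":[0,0,0],"fingers":1}
  ]
}}

```text
clock: 19.68
tcp_pos: [0.5137, 0.1992, 0.1451]
orientation: [-0.001, -0.162, 0.987, -0.0]
wrist_force: [-0.5, 0.1, -0.9]
finger_gap: 0.0448
grip_force: 51.5
```

```bash
python3 st.py
```

```text
19.875 [0.5137 0.1993 0.1453] [-0.1  0.5 -1.2] [ 0.062 -0.034 -0.011] -0.102
```

Moving freely and well centred. Sliding home, with contact expected near TCP z ≈ 0.136.

>>> {"op": "carry_out", "data": {
  "series": [
    {"delta_rot":[0,0,0],"travel":[0,0,-0.1],"fingers":1},
    {"delta_rot":[0,0,0],"travel":[0,0,-0.1],"fingers":1},
    {"delta_rot":[0,0,0],"travel":[0,0,-0.08],"fingers":1},
    {"delta_rot":[0,0,0],"travel":[0,0,0],"fingers":1}
  ]
}}

```text
clock: 20.38
tcp_pos: [0.5139, 0.1994, 0.1382]
orientation: [-0.0, -0.162, 0.987, 0.0]
wrist_force: [-0.9, 0.6, -1.6]
finger_gap: 0.0449
grip_force: 51.5
```

```bash
python3 st.py
```

```text
20.575 [0.5139 0.1995 0.1384] [-0.6  0.8 -1. ] [ 0.074  0.197 -0.016] -0.102
```

>>> {"op": "carry_out", "data": {
  "series": [
    {"delta_rot":[0,0,0],"travel":[0,0,-0.05],"fingers":1},
    {"delta_rot":[0,0,0],"travel":[0,0,-0.05],"fingers":1},
    {"delta_rot":[0,0,0],"travel":[0,0,0],"fingers":1}
  ]
}}

```text
clock: 20.95
tcp_pos: [0.5141, 0.1996, 0.1365]
orientation: [0.0, -0.162, 0.987, 0.0]
wrist_force: [-2.0, 1.3, 4.0]
finger_gap: 0.0448
grip_force: 51.9
```

```bash
python3 st.py
```

```text
21.15 [0.5141 0.1996 0.1363] [-2.5  0.3  4.3] [ 0.212  0.627 -0.031] -0.102
```

It has seated at 0.1365, 13 mm below the unmeshed stop, and the spring preload can be felt. Now I'll push down to the stop.

>>> {"op": "carry_out", "data": {
  "series": [
    {"delta_rot":[0,0,0],"travel":[-0.02,0,-0.1],"fingers":1},
    {"delta_rot":[0,0,0],"travel":[0,0,-0.1],"fingers":1},
    {"delta_rot":[0,0,0],"travel":[0,0,-0.06],"fingers":1},
    {"delta_rot":[0,0,0],"travel":[0,0,0],"fingers":1}
  ],
  "squeeze": 70
}}

```text
clock: 21.65
tcp_pos: [0.5142, 0.1996, 0.1314]
orientation: [0.001, -0.162, 0.987, 0.0]
wrist_force: [-5.0, -0.3, 13.9]
finger_gap: 0.0443
grip_force: 71.4
```

```bash
python3 st.py
```

```text
21.85 [0.5141 0.1996 0.1313] [-5.6 -0.3 14.2] [ 0.002  1.141 -0.007] -0.101
```

>>> {"op": "carry_out", "data": {
  "series": [
    {"delta_rot":[0,0,0],"travel":[-0.04,0,-0.02],"fingers":1},
    {"delta_rot":[0,0,0],"travel":[0,0,-0.02],"fingers":1},
    {"delta_rot":[0,0,0],"travel":[0,0,0],"fingers":1}
  ]
}}

```text
clock: 22.22
tcp_pos: [0.5141, 0.1996, 0.1313]
orientation: [0.002, -0.162, 0.987, -0.0]
wrist_force: [-5.6, -0.8, 17.6]
finger_gap: 0.0447
grip_force: 71.6
```

```bash
python3 st.py; python3 - <<'E'
from h import *
fr=[cam('scene') for _ in range(3)]; a=np.mean([f['bgr'].astype(float) for f in fr],0).astype(np.uint8)
cv2.imwrite('pics/end.png',cv2.resize(a[190:370,200:440],(800,600),interpolation=cv2.INTER_CUBIC))
E
```

```text
22.425 [0.5141 0.1996 0.1313] [-5.2 -1.2 18.4] [-0.097  1.116  0.008] -0.101
```

View pics/end.png

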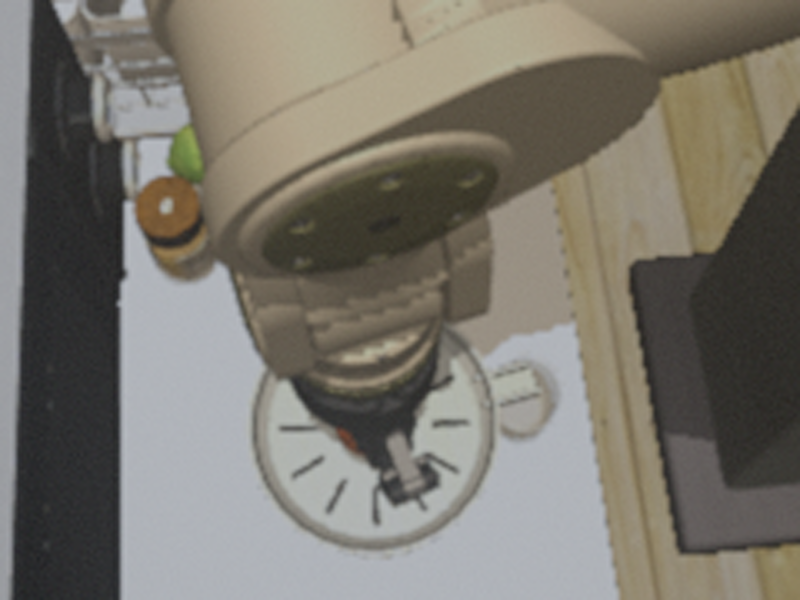

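The press and glass (crop 525,400) are undisturbed. The hand holds the cone at (345,440) on the shaft. Force rises from 14 to 18 N with no further travel, so the shaft is at its hard stop. Handing in.

```bash
python3 -c "
from workcell import env
print(env.hand_in())"
```

```text
the job is handed in; nothing more can be done
None
```

The medium cone is meshed on the drive shaft, seated on its shoulder and held pressed against the shaft's stop at about 18 N; the job was handed in at about 22.5 s of the 45 s allowed, and the hand-in returned no verdict.

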